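# Slide the specimen carrier into its notch and bolt it

### The arm

A 6-joint arm with a two-finger parallel gripper is mounted at the origin on the work surface. World frame = base frame: x ahead of the robot, y to its left, z up, the work surface at z = 0. Lengths are in m, angles in degrees, forces in N, time in s.
With the tool pointing down it reaches from about 0.4 to 0.825 m from the base axis. Payload 7 kg.
Tool frame: the origin (TCP) lies midway between the tips of the shut fingers; the grasp point (between the pads) lies 19 mm behind it; z points along the fingers, y is the line along which they close (so a half turn about z gives the same grasp; the last joint's range is limited). The gripper opens to 88 mm and grips with 3 to 60 N. Pads are 19 mm wide; open, the fingers measure 130 mm over their backs; the gripper's body (78 mm by 193 mm) begins 47 mm behind the grasp point.
Start: joints at [-59.811, 20.546, 0.682, 0, -70.136, -16.507], TCP at [0.16, -0.656, 0.227] pointing down, gripper open.
Joint ranges: [-176.03, 176.03], [-82.01, 121.73], [-58.28, 71.71], [-173.87, 95.51], [-174.79, -0.11], [-173.66, 173.66]. Speed limits (degrees/s): [136.94, 136.94, 172.46, 180, 180, 180].

### API

Orientations are given as [roll, pitch, yaw] about the fixed x, y, z axes, in that order (R = Rz(yaw) Ry(pitch) Rx(roll)).
In Python, from plant import r, eyes, workorder gives the robot as it stands.
- The arm moves only by the tool step_arm, never from a script. Its argument "plan" is a list of rows, each a list of 5 numbers: the shift along the tool's x, y, z each as a share of 25 cm, from -1 to 1, then the turn about the tool's z as a share of 60 degrees, from -1 to 1, then the finger opening in mm, from 0 to 87.6. In form: [[x, y, z, turn, jaw], ...]. A call has 1 to 12 rows; each row is the pose to reach, as a shift and turn from the pose commanded when the call began, along the tool's axes at that moment; what a row does not reach only later rows make up. A row lasts 1/12 s, in which the tool goes at most 41.7 mm and 7.16 degrees, less where a joint would pass 70% of its speed; a pose out of reach is approached as far as the arm can. A call with a number of a shift or a turn outside -1 to 1 is refused whole. A call with a gripper value outside its range is refused whole. The fingers move at their own pace and stop on an object; "newtons" is the grip in N (left out, the last holds). Time passes only in rows, so rows that repeat a pose let the fingers close. It gives the time, the measured TCP pose, the force, the opening and the grip force at its end, in the units of the state.
- r.get_state(): the state, without advancing time (a new reading comes with each control period).
- eyes.capture(name): name is "side" or "top"; returns the picture (480x640x3 uint8, red, green, blue); there is no depth.
- eyes.camera_model(name): a dict with "fov_y" (degrees; the focal length in pixels is half the picture's height over the tangent of half this angle, whatever the lens; pixels are square), "cx", "cy" (the principal point, pixels), "world_to_cam" (4x4, takes a point from world to camera coordinates). Camera axes: x right, y up, looking along -z (the intrinsics and any distortion apply to the point x, -y, -z); pixel columns grow to the right and rows downward; lengths in m; the calibration is good to about 2 mm. A picture is of the moment at which its call begins. camera_model takes no time and is no camera call.
- workorder.close_job(): hands the job in; it is judged then, once.
The state is a dict: "time_s": time; "joints": joint angles; "qd": joint speeds; "joint_torque": joint torques, N m; "tcp_pos": TCP position; "eef_rot": TCP orientation; "contact_force": force on the tool from outside, world axes, zero at the start; "moment": the same for the moment, N m; "gripper_width": finger opening in m; "gripper_force": force on a finger pad.
Only numpy, scipy, OpenCV 4.12 (cv2) and the standard library are available. Lean on these libraries where they do the work, as an engineer would, in place of code of your own. Each camera call takes 0.05 s, during which the arm holds its last target. There are 200 camera calls.

### The job

On the abrasion tester, push the specimen carrier along its rails with a fingertip until you feel it drop down into the locating notches and it sits flat on the rails. Only then push the little keeper bolt by its post, all the way in, so that it reaches over the carrier's edge. Only push: do not pick up or tip the carrier, and leave the other things on the bench and on the tester where they are.

Things in the scene. Friction and masses are not known exactly. Their poses are not given: they have to be found in the camera images.
- tester: White abrasion tester bed, fixed, 425 x 190 mm; origin at table height. Its x axis is the direction in which the carrier must be pushed, y points to the keeper's side, z up. White deck 60 mm above the table, from x = -185; an end stop begins at x = 162 and a white housing 140 high fills x = 174 to 238.
- rails_start (a point): Where the rails begin: tester x = -175, y = 0, at rail-top height, 76 mm above the table. Two steel rails along x, each of two lanes 12 wide (inner centred 40, outer 54 from the centre line), end at x = 162. Aluminium side guides outside them (62.5 to 68.5 from the centre line) top out 86 above the table. The 68 wide channel between the rails is open down to the deck.
- seat (a point): Fixed point where the carrier's origin lies when it has dropped home: tester x = 50 mm, y = 0, at rail-top height, 76 above the table; axes as the tester's. The notches for its feet, 19 long, are cut 60 ahead of it in the two inner lanes and 60 behind it in the two outer lanes.
- carrier: Specimen carrier standing on the tester's rails: aluminium plate 160 (x) x 122 (y) x 14 mm, 0.55 to 1 kg, carrying a cork coupon, two dark clamp bars and brass nuts up to 34 above its underside. Origin: centre of the plate's underside, x in the push direction, z up. Its underside runs 83 above the table; dropped home it lies flat, underside 76, top 90.
- carrier_feet (a point): Centre of the carrier 7 mm under the plate, at the soles of its four feet (7 high, 14 long): front pair at x = +60 rides the inner lanes, rear pair at x = -60 the outer lanes, so all drop 7 mm together, only at the seat; then it resists further pushing. It starts 65 to 130 mm short of the seat; pushing takes about 3 to 10 N.
- push_edge (a point): Middle of the carrier's upright trailing edge (14 mm high, 122 wide), at half its thickness: carrier x = -80, y = 0, z = 7. A fingertip pushes here in the carrier's +x direction.
- keeper (a joint): Travel of the keeper bolt in m: 0 drawn back, 0.036 fully in at its stop (towards the rails, tester -y); starts at 0 to 0.004. It slides stiffly (about 2 N) and stays where left. Its bar's underside is 93 mm above the table: it clears the carrier (top 90) only when that has dropped, else it hits the carrier's side.
- keeper_post (a point): Top centre of the keeper's upright dark round post, 14 mm diameter, 35 high, top 138 above the table, on the outer end of the steel bar (14 wide, 34 long, top 103 above the table), flush with the bar's outer end. Drawn back it is at tester x = 20, y = 97; push the post's outer side in tester -y. The bracket under the bar is 93 high. Axes as the tester's.
- spare: Bystander: a second, identical carrier lying on the table, left of the tester. Origin on the table under its centre.
- weight: Bystander: steel knob weight, 44 diameter, 44 high, on the tester's housing. Origin under its centre.
- puck: Bystander: brass puck, 20 diameter, 18 high, on the tester's deck outside the side guide opposite the keeper. Origin under its centre.
- jar: Bystander: jar, 64 diameter, 75 high, on the table. Origin under its centre.
- tray: Bystander: grey tray 140 x 100 x 30 on the table. Origin under its centre.
- driver: Bystander: screwdriver with a black handle, about 200 mm long, lying on the table on the far side of the tester.
- roller: Bystander: upright dark rubber roller, 56 diameter, 95 high, on the table. Origin under its centre.
Mind the look-alikes: they are no part of the job. What is shaped like the carrier but turquoise is not meant.

How it is judged:
By the outcome, as a careful person would: the job done as asked, in the order asked, and still so for the second after the job is handed in, with the robot touching nothing.
It also fails if it takes over 51 s, if anything falls off the work surface, if the arm or the gripper's body presses on something with over 40 N, if the wrist force passes 120 N, or if a joint passes its speed limit or range.

## Working session

There is one attempt and no reset: what is moved stays moved. The work goes in short steps, Python scripts to look and compute and a tool call to move; the robot and the scene stay as the last step left them, time stands still between calls to the robot, and variables do not carry over. Pictures are saved under pics/ and viewed, at most 10 in all, crops included, and the job is handed in when it is done.

Besides the shell and the picture viewer there is one more tool, called after "Emit:" by a JSON object that holds its "method" and its "body", one argument or row to a line. step_arm: Moves the arm, as the interface text tells. Its arguments: {"type":"object","properties":{"plan":{"type":"array"},"newtons":{"type":"number"}},"required":["plan"]}

```bash
mkdir -p pics; ls; python3 - <<'E'
from plant import r, eyes, workorder
import cv2
print(r.get_state())
for n in("side","top"):
    cv2.imwrite(f"pics/{n}0.png",eyes.capture(n)[:,:,::-1]); print(n,eyes.camera_model(n))
E
```

```text
pics
{'time_s': 0.0, 'joints': array([-5.98101022e+01,  2.05918210e+01,  6.33878809e-01, -2.20107770e-02,
       -7.01378650e+01, -1.65067891e+01]), 'qd': array([ 0.02598437, -0.01493476, -0.08776943, -0.02341206,  0.01848162,
       -0.11304892]), 'joint_torque': array([-4.64042841e-04, -5.82710266e+01,  2.93048608e+01,  6.99710190e+00,
        6.69584144e-03, -9.17395141e-05]), 'tcp_pos': array([ 0.15953159, -0.65535482,  0.22561321]), 'eef_rot': array([ 1.79902262e+02, -7.38576541e-03, -1.66324381e+02]), 'contact_force': array([ 0.33723678,  0.35971312, -0.92135719]), 'moment': array([-0.03439559, -0.01803188,  0.03880442]), 'gripper_force': 0.0, 'gripper_width': 0.08729515444408753}
side {'fov_y': 42.2441046471015, 'cx': 320.9370814137107, 'cy': 237.67682680047042, 'world_to_cam': array([[-0.80716686, -0.59031738,  0.00265522,  0.44089898],
       [ 0.33158925, -0.4496661 ,  0.82936661, -0.25373418],
       [-0.48839556,  0.67031768,  0.55869847, -1.30161555],
       [ 0.        ,  0.        ,  0.        ,  1.        ]])}
top {'fov_y': 43.99845684573222, 'cx': 321.64183211749526, 'cy': 246.02464506778048, 'world_to_cam': array([[ 8.41174302e-04, -9.99997814e-01,  1.91426764e-03,
         3.30489662e-02],
       [ 9.97624796e-01,  9.71024452e-04,  6.88754200e-02,
        -5.32306088e-01],
       [-6.88771283e-02,  1.85178463e-03,  9.97623432e-01,
        -1.47557551e+00],
       [ 0.00000000e+00,  0.00000000e+00,  0.00000000e+00,
         1.00000000e+00]])}
```

View pics/side0.png

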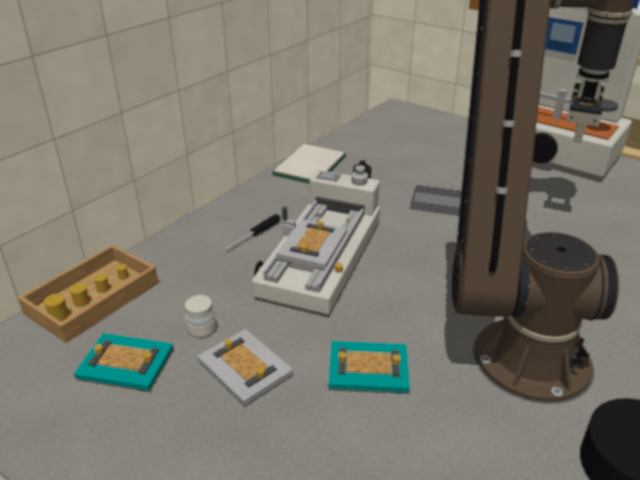

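View pics/top0.png

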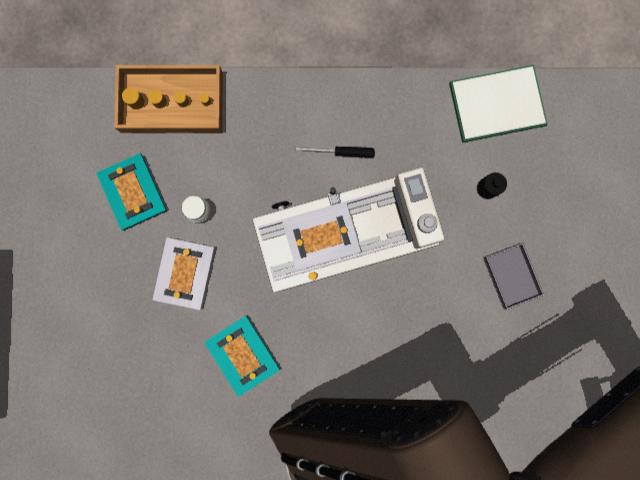

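```bash
python3 - <<'E'
import cv2
a=cv2.imread("pics/top0.png")[160:300,248:448]; cv2.imwrite("pics/topc.png",cv2.resize(a,None,fx=4,fy=4,interpolation=cv2.INTER_CUBIC))
a=cv2.imread("pics/side0.png")[155:315,240:400]; cv2.imwrite("pics/sidec.png",cv2.resize(a,None,fx=3.7,fy=3.7,interpolation=cv2.INTER_CUBIC))
E
```

```text
(no output)
```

View pics/topc.png

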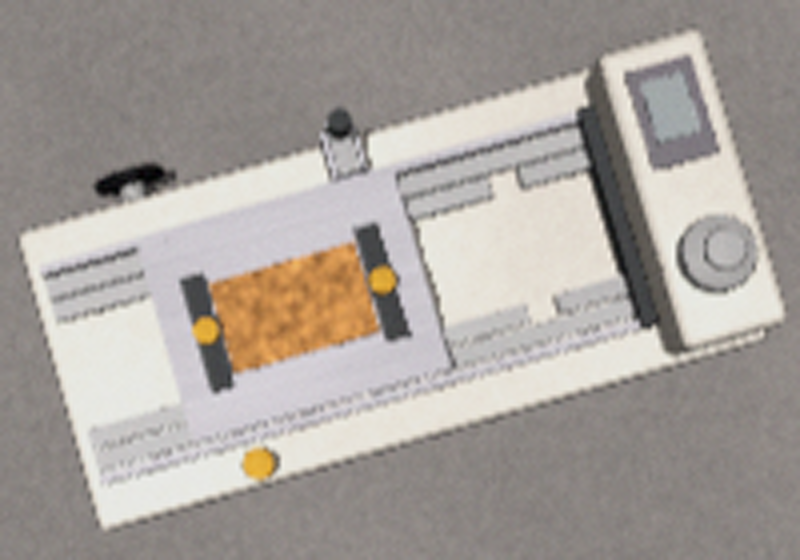

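View pics/sidec.png

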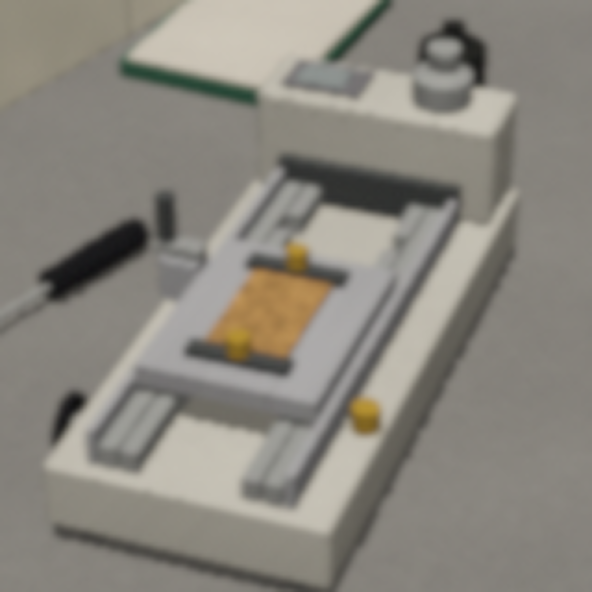

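Top crop: deck's left corners are at (20,237) and (104,528). The plate corners are at about (138,240), (190,428), (453,367) and (395,172), and the post top is at (340,122). In the side crop, the post top is at (166,197), nut tops are at (297,248) and (238,335), and the far inner notches are visible. Next I'll convert these pixels to positions.

```bash
cat > h.py <<'E'
import numpy as np, cv2
from plant import r, eyes, workorder
def ray(n,u,v):
    m=eyes.camera_model(n); f=240/np.tan(np.radians(m["fov_y"]/2)); T=m["world_to_cam"]
    d=np.array([(u-m["cx"])/f,-(v-m["cy"])/f,-1.]); R=T[:3,:3]
    return -R.T@T[:3,3], R.T@d
def onz(n,u,v,z):
    o,d=ray(n,u,v); return o+d*(z-o[2])/d[2]
def tri(a,b):
    o1,d1=ray("top",*a);o2,d2=ray("side",*b)
    s=np.linalg.lstsq(np.c_[d1,-d2],o2-o1,rcond=None)[0]
    p,q=o1+s[0]*d1,o2+s[1]*d2
    return (p+q)/2,np.linalg.norm(p-q)
def tc(u,v):return (248+(u+.5)/4-.5,160+(v+.5)/4-.5)
def sc(u,v):return (240+(u+.5)/3.7-.5,155+(v+.5)/3.7-.5)
E
cat > m.py <<'E'
from h import *
np.set_printoptions(precision=4,suppress=True)
P=lambda c,z:np.array([onz("top",*tc(*p),z) for p in c])
D=P([(20,237),(104,528)],.06); pl=P([(138,240),(190,428),(453,367),(395,172)],.097); H=P([(602,57),(700,30),(783,320),(685,348)],.14)
print("deck",D,np.linalg.norm(D[0]-D[1])); print("plate",pl,pl.mean(0),[np.linalg.norm(pl[i]-pl[i-1]) for i in range(4)]); print("H",H)
ang=lambda a:np.degrees(np.arctan2(a[1],a[0]))
print("yaw",ang(D[0]-D[1])-90,ang(pl[0]-pl[1])-90,ang(pl[3]-pl[2])-90,ang(pl[2]-pl[1]),ang(pl[3]-pl[0]),ang(H[0]-H[3])-90,ang(H[1]-H[2])-90)
print("post",tri(tc(340,122),sc(166,197)),P([(340,122)],.138))
print("nuts",tri(tc(382,276),sc(297,250)),tri(tc(206,327),sc(238,337)))
print("deckc",tri(tc(20,237),sc(50,464)),tri(tc(104,528),sc(330,533)))
print("plate c",tri(tc(190,428),sc(308,407)),tri(tc(138,240),sc(140,367)))
for y in (np.radians(-74),np.radians(-75),np.radians(-76)):
    X=np.array([np.cos(y),np.sin(y)]);Y=np.array([-X[1],X[0]])
    o=D.mean(0)[:2]+.185*X; f=lambda p:np.c_[(p[:,:2]-o)@X,(p[:,:2]-o)@Y]
    print(np.degrees(y),o,"seat",o+.05*X,"plate",f(pl).round(4).tolist(),"H",f(H).round(4).tolist(),"post",f(P([(340,122)],.138)))
E
python3 m.py
```

```text
deck [[0.596  0.2029 0.06  ]
 [0.4182 0.1503 0.06  ]] 0.18541863181259577
plate [[ 0.59    0.1281  0.097 ]
 [ 0.4777  0.0966  0.097 ]
 [ 0.5142 -0.0597  0.097 ]
 [ 0.6311 -0.0255  0.097 ]] [0.5532 0.0349 0.097 ] [np.float64(0.1589932186022017), np.float64(0.11659004553971468), np.float64(0.1605772622512437), np.float64(0.12181955333757026)]
H [[ 0.6925 -0.1443  0.14  ]
 [ 0.7085 -0.2015  0.14  ]
 [ 0.539  -0.2477  0.14  ]
 [ 0.5227 -0.1909  0.14  ]]
yaw -73.51461432649187 -74.32784955312727 -73.65221760284419 -76.88011304825172 -75.0232201749661 -74.66143291630594 -74.77180339355917
post (array([0.6538, 0.0078, 0.1379]), np.float64(0.0016800653098413586)) [[0.6545 0.0083 0.138 ]]
nuts (array([ 0.5651, -0.0179,  0.1163]), np.float64(0.0036889463146882184)) (array([0.535 , 0.0856, 0.1162]), np.float64(0.003562071595689974))
deckc (array([0.5941, 0.2014, 0.061 ]), np.float64(0.004318849338640286)) (array([0.417 , 0.1497, 0.0579]), np.float64(0.0026795974483968484))
plate c (array([0.4753, 0.0951, 0.0936]), np.float64(0.0061191193044586025)) (array([0.5863, 0.1255, 0.0947]), np.float64(0.009465407095541972))
-74.0 [ 0.558  -0.0013] seat [ 0.5718 -0.0493] plate [[-0.1156, 0.0664], [-0.1163, -0.0502], [0.0441, -0.0583], [0.0434, 0.0635]] H [[0.1745, 0.0899], [0.234, 0.0894], [0.2316, -0.0863], [0.1725, -0.0862]] post [[0.0174 0.0953]]
-75.0 [ 0.5549 -0.0021] seat [ 0.5679 -0.0504] plate [[-0.1168, 0.0676], [-0.1154, -0.049], [0.0451, -0.0543], [0.0422, 0.0675]] H [[0.1729, 0.0961], [0.2324, 0.0967], [0.2331, -0.079], [0.1739, -0.08]] post [[0.0157 0.0989]]
-76.0 [ 0.5518 -0.0029] seat [ 0.5639 -0.0515] plate [[-0.118, 0.0687], [-0.1146, -0.0478], [0.046, -0.0503], [0.041, 0.0714]] H [[0.1712, 0.1023], [0.2306, 0.104], [0.2344, -0.0717], [0.1753, -0.0737]] post [[0.0139 0.1023]]
```

Emit:
{"method": "step_arm", "body": {
  "plan": [
    [-0.77,0.635,-0.12,-0.038,0],
    [-0.77,0.635,-0.12,-0.038,0],
    [-0.77,0.635,-0.12,-0.038,0],
    [-0.77,0.635,-0.12,-0.038,0],
    [-0.77,0.635,-0.12,-0.038,0],
    [-0.77,0.635,-0.12,-0.038,0],
    [-0.77,0.635,-0.12,-0.038,0],
    [-0.77,0.635,-0.12,-0.038,0]
  ],
  "newtons": 40
}}

```text
time_s: 0.77
tcp_pos: [0.3107, -0.4544, 0.2572]
eef_rot: [-180.0, 0.1, -163.8]
contact_force: [-0.1, 0.1, -0.6]
gripper_width: 0.0397
gripper_force: 0.0
```

```bash
cat > g.py <<'E'
from h import *
import sys
np.set_printoptions(precision=4,suppress=True)
# tester pose estimate
yaw=np.radians(-74); X=np.array([np.cos(yaw),np.sin(yaw)]); Y=np.array([-X[1],X[0]]); O=np.array([.560,-.001])
def show():
    s=r.get_state(); p=s["tcp_pos"]; q=p[:2]-O
    print("t",round(s["time_s"],2),"tcp",p,"tester",np.array([q@X,q@Y]),"yaw",s["eef_rot"],"F",s["contact_force"],"Ftester",np.array([s["contact_force"][:2]@X,s["contact_force"][:2]@Y]),"w",s["gripper_width"])
    return s
def to(x,y,z):
    "tool shares to reach tester x,y and height z"
    s=show(); a=np.radians(s["eef_rot"][2]); d=np.r_[O+x*X+y*Y,z]-s["tcp_pos"]
    print("shares",np.array([d[0]*np.cos(a)+d[1]*np.sin(a), d[0]*np.sin(a)-d[1]*np.cos(a), -d[2]])/.25)
if __name__=="__main__": to(*map(float,sys.argv[1:4]))
E
python3 g.py -.165 0 .25
```

```text
t 0.77 tcp [ 0.3107 -0.4544  0.2572] tester [ 0.3671 -0.3646] yaw [-179.952     0.05   -163.8045] F [-0.0803  0.0728 -0.6276] Ftester [-0.0921 -0.0571] w 0.039736077688806694
shares [-1.4658  2.1235  0.0288]
```

Emit:
{"method": "step_arm", "body": {
  "plan": [
    [-0.73,0.99,0,0,0],
    [-0.73,0.99,0,0,0],
    [-0.73,0.99,0,0,0],
    [-0.73,0.99,0,0,0],
    [-0.73,0.99,0,0,0],
    [-0.73,0.99,0,0,0],
    [-0.73,0.99,0,0,0],
    [-0.73,0.99,0,0,0]
  ]
}}

```text
time_s: 1.43
tcp_pos: [0.4173, -0.1654, 0.2565]
eef_rot: [180.0, 0.0, -164.0]
contact_force: [0.6, -1.2, -0.4]
gripper_width: 0.0003
gripper_force: 0.0
```

Emit:
{"method": "step_arm", "body": {
  "plan": [
    [-0.73,0.99,0,0,0],
    [-0.73,0.99,0,0,0],
    [-0.73,0.99,0,0,0],
    [-0.73,0.99,0,0,0],
    [-0.73,0.99,0,0,0],
    [-0.73,0.99,0,0,0],
    [-0.73,0.99,0,0,0],
    [-0.73,0.99,0,0,0],
    [-0.73,0.99,0,0,0]
  ]
}}

```text
time_s: 2.18
tcp_pos: [0.5253, 0.1224, 0.2552]
eef_rot: [-180.0, -0.1, -163.9]
contact_force: [0.6, -0.0, 0.6]
gripper_width: 0.0003
gripper_force: 0.0
```

```bash
python3 g.py -.165 0 .15
```

```text
t 2.18 tcp [0.5253 0.1224 0.2552] tester [-0.1282  0.0007] yaw [-179.9652   -0.1072 -163.9435] F [ 0.6099 -0.0168  0.5843] Ftester [0.1842 0.5816] w 0.0002910849895112105
shares [0.0026 0.1472 0.4206]
```

Emit:
{"method": "step_arm", "body": {
  "plan": [
    [0,0.147,0,0,0],
    [0,0.147,0.15,0,0],
    [0,0.147,0.3,0,0],
    [0,0.147,0.45,0,0],
    [0,0.147,0.54,0,0],
    [0,0.147,0.54,0,0],
    [0,0.147,0.54,0,0]
  ]
}}

```text
time_s: 2.77
tcp_pos: [0.5137, 0.154, 0.1209]
eef_rot: [-179.9, -0.2, -164.1]
contact_force: [-0.1, 0.9, 1.5]
gripper_width: 0.0005
gripper_force: 0.0
```

```bash
python3 - <<'E'
from g import *
to(-.165,0,.082)
a=eyes.capture("side")[155:315,240:400,::-1]; b=eyes.capture("top")[160:300,248:408,::-1]
a=cv2.resize(a,(400,400),interpolation=2); b=cv2.resize(b,(400,350),interpolation=2); b=cv2.copyMakeBorder(b,0,50,0,0,0)
cv2.imwrite("pics/p1.png",np.hstack([a,b]))
E
```

```text
t 2.77 tcp [0.5137 0.154  0.1209] tester [-0.1617 -0.0018] yaw [-179.9093   -0.1695 -164.1025] F [-0.0798  0.8565  1.5161] Ftester [-0.8453  0.1593] w 0.0005021873783967542
shares [-0.0073  0.0131  0.1554]
```

View pics/p1.png

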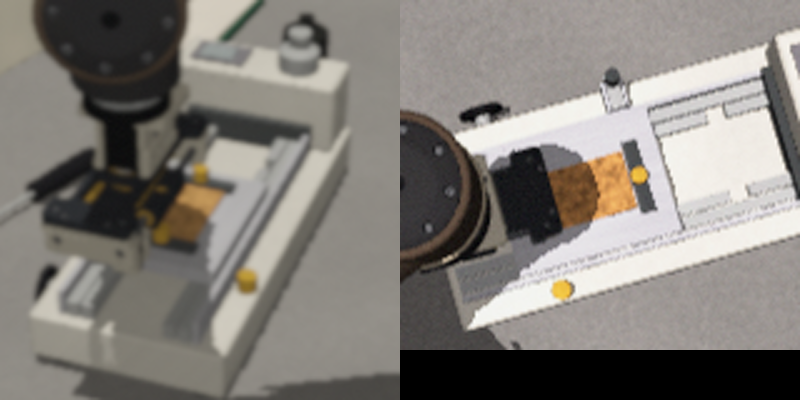

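The side crop shows the shut fingers above the channel, behind the carrier's trailing edge. The gripper body clears the nuts. Next I lower and start pushing.

Emit:
{"method": "step_arm", "body": {
  "plan": [
    [-0.008,0,0.06,0,0],
    [-0.008,0,0.12,0,0],
    [-0.008,0,0.155,0,0],
    [-0.008,0,0.155,0,0],
    [-0.008,-0.02,0.155,0,0],
    [-0.008,-0.04,0.155,0,0],
    [-0.008,-0.06,0.155,0,0],
    [-0.008,-0.08,0.155,0,0],
    [-0.008,-0.1,0.155,0,0],
    [-0.008,-0.12,0.155,0,0]
  ]
}}

```text
time_s: 3.7
tcp_pos: [0.5243, 0.1268, 0.0832]
eef_rot: [180.0, 0.0, -164.1]
contact_force: [-2.3, 6.7, 2.8]
gripper_width: 0.0003
gripper_force: 6.1
```

```bash
python3 g.py 0 0 .082
```

```text
t 3.7 tcp [0.5243 0.1268 0.0832] tester [-0.1327  0.0009] yaw [ 179.9831    0.0372 -164.0515] F [-2.3352  6.6615  2.788 ] Ftester [-7.0471 -0.4086] w 0.0003092031285453758
shares [ 0.0032 -0.5308  0.0046]
```

Emit:
{"method": "step_arm", "body": {
  "plan": [
    [0,-0.02,0,0,0],
    [0,-0.04,0,0,0],
    [0,-0.06,0,0,0],
    [0,-0.08,0,0,0],
    [0,-0.1,0,0,0],
    [0,-0.12,0,0,0],
    [0,-0.14,0,0,0],
    [0,-0.16,0,0,0],
    [0,-0.18,0,0,0],
    [0,-0.2,0,0,0],
    [0,-0.2,0,0,0]
  ]
}}

```text
time_s: 4.62
tcp_pos: [0.538, 0.0785, 0.0829]
eef_rot: [-180.0, 0.0, -164.1]
contact_force: [-0.4, -0.5, -0.5]
gripper_width: 0.0003
gripper_force: 0.0
```

```bash
python3 - <<'E'
from g import *
show()
a=eyes.capture("side")[155:315,240:400,::-1]; b=eyes.capture("top")[160:300,270:430,::-1]
a=cv2.resize(a,(400,400),interpolation=2); b=cv2.resize(b,(400,350),interpolation=2); b=cv2.copyMakeBorder(b,0,50,0,0,0)
cv2.imwrite("pics/p2.png",np.hstack([a,b]))
E
```

```text
t 4.62 tcp [0.538  0.0785 0.0829] tester [-0.0825  0.0008] yaw [-179.9921    0.0072 -164.0534] F [-0.4039 -0.4938 -0.5012] Ftester [ 0.3633 -0.5244] w 0.0003182714944055979
```

View pics/p2.png

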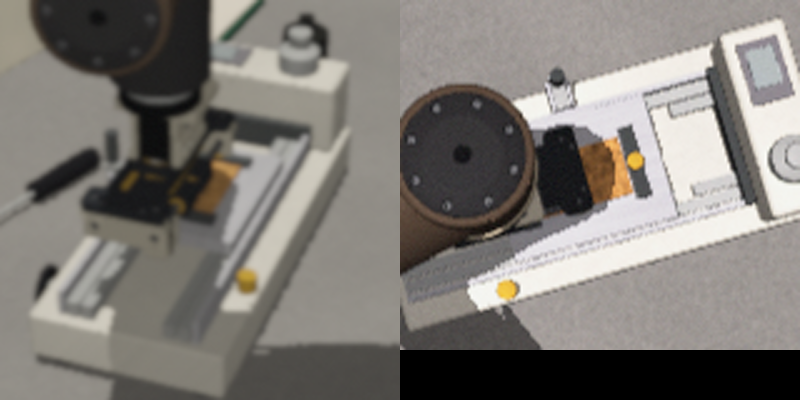

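The carrier has moved with the fingers: its front edge is near columns 640–680 in the right-hand view, and nothing else was disturbed. I'll continue, then slow down near the notches.

Emit:
{"method": "step_arm", "body": {
  "plan": [
    [0,-0.015,0,0,0],
    [0,-0.03,0,0,0],
    [0,-0.045,0,0,0],
    [0,-0.06,0,0,0],
    [0,-0.07,0,0,0],
    [0,-0.08,0,0,0],
    [0,-0.088,0,0,0]
  ]
}}

```text
time_s: 5.3
tcp_pos: [0.5437, 0.0577, 0.0826]
eef_rot: [-180.0, -0.0, -164.1]
contact_force: [-0.4, 3.3, -1.2]
gripper_width: 0.0004
gripper_force: 1.5
```

Emit:
{"method": "step_arm", "body": {
  "plan": [
    [0,-0.004,0,0,0],
    [0,-0.008,0,0,0],
    [0,-0.012,0,0,0],
    [0,-0.016,0,0,0],
    [0,-0.02,0,0,0]
  ]
}}

```text
time_s: 5.72
tcp_pos: [0.5451, 0.0532, 0.0828]
eef_rot: [-180.0, -0.0, -164.0]
contact_force: [-0.6, 2.5, -2.2]
gripper_width: 0.0006
gripper_force: 1.4
```

```bash
python3 g.py -.05 0 .082
```

```text
t 5.72 tcp [0.5451 0.0532 0.0828] tester [-0.0562  0.0007] yaw [-179.9998   -0.0064 -164.0337] F [-0.6126  2.509  -2.2165] Ftester [-2.5807  0.1027] w 0.0005730253035546983
shares [ 0.0026 -0.0248  0.0031]
```

Emit:
{"method": "step_arm", "body": {
  "plan": [
    [0,-0.004,0,0,0],
    [0,-0.008,0,0,0],
    [0,-0.012,0,0,0]
  ]
}}

```text
time_s: 5.97
tcp_pos: [0.546, 0.0503, 0.0828]
eef_rot: [180.0, -0.0, -164.0]
contact_force: [-0.7, 3.9, -2.2]
gripper_width: -0.0001
gripper_force: 1.4
```

Emit:
{"method": "step_arm", "body": {
  "plan": [
    [0,-0.004,0,0,0],
    [0,-0.008,0,0,0]
  ]
}}

```text
time_s: 6.13
tcp_pos: [0.5466, 0.0484, 0.0828]
eef_rot: [180.0, 0.0, -164.0]
contact_force: [-0.3, 2.1, -2.2]
gripper_width: 0.0005
gripper_force: 1.4
```

Emit:
{"method": "step_arm", "body": {
  "plan": [
    [0,-0.004,0,0,0],
    [0,-0.008,0,0,0]
  ]
}}

```text
time_s: 6.3
tcp_pos: [0.5473, 0.0465, 0.083]
eef_rot: [-180.0, 0.0, -164.0]
contact_force: [-0.5, 3.1, -0.4]
gripper_width: 0.0005
gripper_force: 1.8
```

Emit:
{"method": "step_arm", "body": {
  "plan": [
    [0,-0.004,0,0,0],
    [0,-0.008,0,0,0]
  ]
}}

```text
time_s: 6.47
tcp_pos: [0.5478, 0.0447, 0.083]
eef_rot: [180.0, 0.0, -164.0]
contact_force: [-1.1, 3.7, -0.6]
gripper_width: 0.0001
gripper_force: 1.9
```

Emit:
{"method": "step_arm", "body": {
  "plan": [
    [0,-0.004,0,0,0],
    [0,-0.008,0,0,0]
  ]
}}

```text
time_s: 6.63
tcp_pos: [0.5483, 0.0428, 0.0829]
eef_rot: [180.0, 0.0, -164.0]
contact_force: [-3.2, 7.9, 1.1]
gripper_width: 0.0003
gripper_force: 4.4
```

Emit:
{"method": "step_arm", "body": {
  "plan": [
    [0,-0.004,0,0,0],
    [0,-0.008,0,0,0]
  ]
}}

```text
time_s: 6.8
tcp_pos: [0.5484, 0.0424, 0.0829]
eef_rot: [179.9, 0.0, -164.1]
contact_force: [-8.5, 18.9, 6.0]
gripper_width: 0.0006
gripper_force: 10.4
```

Resistance jumped to about 20 N and motion stopped at the expected place. I'll back off and check.

Emit:
{"method": "step_arm", "body": {
  "plan": [
    [0,0.02,0,0,0],
    [0,0.08,0,0,0],
    [0,0.14,0,0,0],
    [0,0.2,0,0,0],
    [0,0.28,-0.15,0,0],
    [0,0.4,-0.3,0,0],
    [0,0.55,-0.45,0,0],
    [0,0.7,-0.5,0,0],
    [0,0.85,-0.5,0,0],
    [0,0.85,-0.5,0,0]
  ]
}}

```text
time_s: 7.63
tcp_pos: [0.4905, 0.2492, 0.2104]
eef_rot: [179.9, 0.3, -163.9]
contact_force: [1.2, 0.1, -0.4]
gripper_width: 0.0005
gripper_force: 0.0
```

```bash
python3 - <<'E'
from g import *
show()
a=eyes.capture("side")[155:315,240:400,::-1]; b=eyes.capture("top")[160:320,270:430,::-1]
a=cv2.resize(a,(400,400),interpolation=2); b=cv2.resize(b,(400,400),interpolation=2)
cv2.imwrite("pics/p3.png",np.hstack([a,b]))
E
```

```text
t 7.63 tcp [0.4905 0.2492 0.2104] tester [-0.2597  0.0021] yaw [ 179.9098    0.2601 -163.9136] F [ 1.1665  0.1194 -0.4105] Ftester [0.2067 1.1542] w 0.000511861904824421
```

View pics/p3.png

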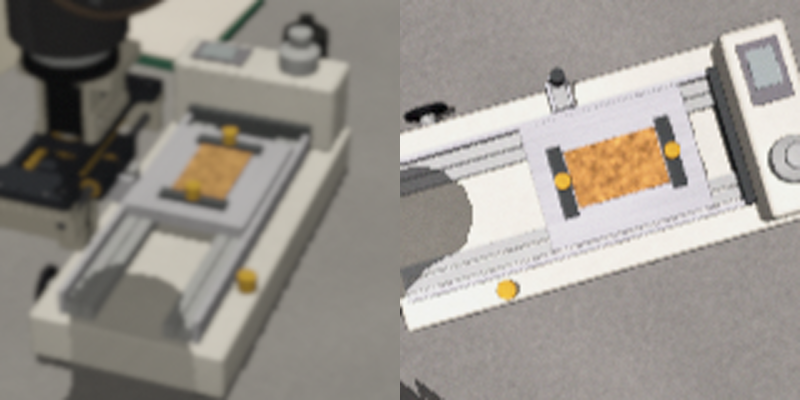

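The carrier now sits ahead under the keeper's station, with nuts at right-view (562,181) and (672,149). I'll check the drop by triangulating the nuts before and after with the same mask.

```bash
python3 - <<'E'
from g import *
def nuts(im,box):
    x0,x1,y0,y1=box; h=cv2.cvtColor(im[y0:y1,x0:x1],cv2.COLOR_BGR2HSV)
    m=cv2.inRange(h,(19,150,120),(30,255,255)); n,_,st,c=cv2.connectedComponentsWithStats(m)
    return [(c[i][0]+x0,c[i][1]+y0,st[i][4]) for i in range(1,n) if st[i][4]>=8]
T0=nuts(cv2.imread("pics/top0.png"),(285,375,205,265)); S0=nuts(cv2.imread("pics/side0.png"),(280,345,200,262))
t=eyes.capture("top")[:,:,::-1].copy(); s=eyes.capture("side")[:,:,::-1].copy()
T1=nuts(t,(320,400,190,255)); S1=nuts(s,(300,350,190,240))
print(T0,S0,T1,S1,sep="\n")
L=lambda A:sorted([a for a in A if a[2]>=8],key=lambda a:-a[2])[:2]
for T,S in((T0,S0),(T1,S1)):
    T=sorted(L(T)); S=sorted(L(S))
    for a,b in zip(T,S):
        p,e=tri(a[:2],b[:2]); q=p[:2]-O; print(p,e,"tester",q@X,q@Y)
to(-.06,.20,.21)
E
```

```text
[(np.float64(343.2121212121212), np.float64(229.54545454545456), np.int32(33)), (np.float64(299.1034482758621), np.float64(242.3448275862069), np.int32(29))]
[(np.float64(319.7142857142857), np.float64(224.07142857142858), np.int32(14)), (np.float64(304.04651162790697), np.float64(246.37209302325581), np.int32(43))]
[(np.float64(378.4516129032258), np.float64(219.58064516129033), np.int32(31)), (np.float64(334.65625), np.float64(231.90625), np.int32(32))]
[(np.float64(331.56), np.float64(208.32), np.int32(25)), (np.float64(316.92857142857144), np.float64(229.97619047619048), np.int32(42))]
[0.5334 0.0862 0.1152] 0.002043085448418977 tester -0.09111494616875578 -0.001578363961939007
[ 0.5643 -0.0177  0.1111] 0.0016375927264597055 tester 0.017215989030713252 -0.0004986412372708767
[0.5587 0.0022 0.1065] 0.00257421896427835 tester -0.003399079250282097 -0.00038864730468881844
[ 0.5884 -0.1016  0.1067] 0.0020609276078441554 tester 0.10456549126113171 -0.00048618975387962685
t 7.83 tcp [0.4901 0.2446 0.2075] tester [-0.2553  0.0005] yaw [-179.9473   -0.0372 -163.9932] F [ 0.9003 -0.1696  0.1808] Ftester [0.4112 0.8187] w 0.00014548728560942372
shares [-0.7979 -0.7814 -0.01  ]
```

Nuts now triangulate at equal heights (106.5 and 106.7 mm), about 7 mm lower than before. The carrier centre is at tester x ≈ 51 mm, so it's seated. Next is the keeper.

Emit:
{"method": "step_arm", "body": {
  "plan": [
    [-0.6,-0.9,0,0,0],
    [-0.6,-0.9,0,0,0],
    [-0.6,-0.9,0,0,0],
    [-0.6,-0.9,0,0,0],
    [-0.6,-0.9,0,0,0],
    [-0.6,-0.9,0,0,0],
    [-0.6,-0.9,0,0,0],
    [-0.6,-0.9,0,0,0],
    [-0.6,-0.9,0,0,0]
  ]
}}

```text
time_s: 8.58
tcp_pos: [0.6965, 0.0667, 0.206]
eef_rot: [-180.0, -0.2, -164.3]
contact_force: [-0.6, 0.8, -0.8]
gripper_width: 0.0005
gripper_force: 0.0
```

```bash
python3 g.py .018 .147 .114
```

```text
t 8.58 tcp [0.6965 0.0667 0.206 ] tester [-0.0275  0.1499] yaw [-179.9761   -0.166  -164.2767] F [-0.618   0.8452 -0.7781] Ftester [-0.9828 -0.3611] w 0.0005360149654474079
shares [ 0.0108 -0.182   0.3679]
```

Emit:
{"method": "step_arm", "body": {
  "plan": [
    [0.0,-0.1,0,0,0],
    [0.0,-0.182,0.05,0,0],
    [0.0,-0.182,0.15,0,0],
    [0.0,-0.182,0.28,0,0],
    [0.0,-0.182,0.365,0,0],
    [0.0,-0.182,0.365,0,0],
    [0.0,-0.182,0.365,0,0]
  ]
}}

```text
time_s: 9.17
tcp_pos: [0.7078, 0.0259, 0.1159]
eef_rot: [-180.0, -0.2, -164.0]
contact_force: [0.3, -0.2, 0.8]
gripper_width: 0.0006
gripper_force: 0.0
```

```bash
python3 - <<'E'
from g import *
to(.018,.110,.114)
a=eyes.capture("side")[155:315,240:400,::-1]; b=eyes.capture("top")[160:320,270:430,::-1]
a=cv2.resize(a,(400,400),interpolation=2); b=cv2.resize(b,(400,400),interpolation=2)
cv2.imwrite("pics/p4.png",np.hstack([a,b]))
E
```

```text
t 9.17 tcp [0.7078 0.0259 0.1159] tester [0.0148 0.1495] yaw [-179.976    -0.1612 -164.0147] F [ 0.2556 -0.1648  0.7804] Ftester [0.2288 0.2002] w 0.0006089725765674064
shares [ 0.1578 -0.0127  0.0077]
```

View pics/p4.png

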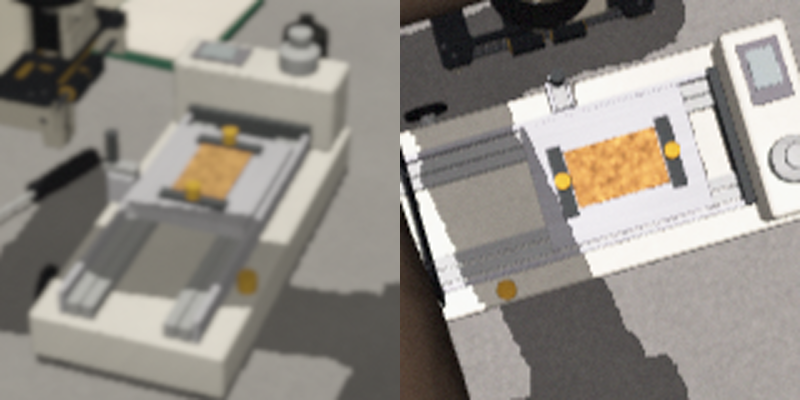

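The finger (left view, near (58,125)) is outside the post at (112,145), with clear space between. I'll push in tool +x.

Emit:
{"method": "step_arm", "body": {
  "plan": [
    [0.03,-0.012,0.008,0,0],
    [0.06,-0.012,0.008,0,0],
    [0.09,-0.012,0.008,0,0],
    [0.12,-0.012,0.008,0,0],
    [0.135,-0.012,0.008,0,0],
    [0.15,-0.012,0.008,0,0],
    [0.165,-0.012,0.008,0,0],
    [0.18,-0.012,0.008,0,0],
    [0.195,-0.012,0.008,0,0],
    [0.21,-0.012,0.008,0,0]
  ]
}}

```text
time_s: 10.1
tcp_pos: [0.6596, 0.009, 0.1149]
eef_rot: [-180.0, 0.1, -164.0]
contact_force: [1.8, 1.0, 1.3]
gripper_width: 0.0
gripper_force: 1.1
```

```bash
python3 g.py .018 .075 .114
```

```text
t 10.1 tcp [0.6596 0.009  0.1149] tester [0.0179 0.0985] yaw [-179.9855    0.0725 -164.0255] F [1.8143 1.017  1.2687] Ftester [-0.4775  2.0244] w 3.813436035355781e-05
shares [ 0.0941 -0.0005  0.0037]
```

Emit:
{"method": "step_arm", "body": {
  "plan": [
    [0.015,0,0,0,0],
    [0.03,0,0,0,0],
    [0.045,0,0,0,0],
    [0.06,0,0,0,0],
    [0.07,0,0,0,0]
  ]
}}

```text
time_s: 10.52
tcp_pos: [0.642, 0.0039, 0.1147]
eef_rot: [-180.0, 0.0, -164.0]
contact_force: [2.4, -0.3, 1.2]
gripper_width: 0.0006
gripper_force: 1.1
```

Emit:
{"method": "step_arm", "body": {
  "plan": [
    [0.006,0,0,0,0],
    [0.012,0,0,0,0],
    [0.018,0,0,0,0]
  ]
}}

```text
time_s: 10.77
tcp_pos: [0.6381, 0.0028, 0.1146]
eef_rot: [-180.0, 0.0, -164.0]
contact_force: [2.9, -0.4, 1.5]
gripper_width: 0.0002
gripper_force: 2.1
```

```bash
python3 g.py .018 .075 .114
```

```text
t 10.77 tcp [0.6381 0.0028 0.1146] tester [0.0179 0.0761] yaw [-179.9937    0.0035 -164.0368] F [ 2.8992 -0.3739  1.5111] Ftester [1.1586 2.6838] w 0.00019533844907066852
shares [ 0.0043 -0.0005  0.0024]
```

Continue gently until the stop.

Emit:
{"method": "step_arm", "body": {
  "plan": [
    [0.006,0,0,0,0],
    [0.012,0,0,0,0]
  ]
}}

```text
time_s: 10.93
tcp_pos: [0.6378, 0.0028, 0.1149]
eef_rot: [-180.0, 0.3, -164.0]
contact_force: [13.9, 1.9, -6.1]
gripper_width: 0.0004
gripper_force: 6.7
```

Emit:
{"method": "step_arm", "body": {
  "plan": [
    [0.006,0,0,0,0],
    [0.012,0,0,0,0]
  ]
}}

```text
time_s: 11.1
tcp_pos: [0.6376, 0.0027, 0.1152]
eef_rot: [-180.0, 0.6, -164.0]
contact_force: [22.2, 1.2, -12.1]
gripper_width: 0.0005
gripper_force: 10.9
```

Emit:
{"method": "step_arm", "body": {
  "plan": [
    [0.006,0,0,0,0],
    [0.012,0,0,0,0]
  ]
}}

```text
time_s: 11.27
tcp_pos: [0.6374, 0.0027, 0.1154]
eef_rot: [-180.0, 0.9, -164.0]
contact_force: [31.2, 2.3, -18.8]
gripper_width: 0.0002
gripper_force: 15.0
```

Emit:
{"method": "step_arm", "body": {
  "plan": [
    [-0.02,0,0,0,0],
    [-0.1,0,0,0,0],
    [-0.2,0,0,0,0],
    [-0.3,0,-0.1,0,0],
    [-0.35,0,-0.25,0,0],
    [-0.35,0,-0.4,0,0],
    [-0.35,0,-0.4,0,0],
    [-0.35,0,-0.4,0,0]
  ]
}}

```text
time_s: 11.93
tcp_pos: [0.7142, 0.0247, 0.2166]
eef_rot: [180.0, 0.2, -164.0]
contact_force: [-0.9, 0.2, -0.8]
gripper_width: 0.0007
gripper_force: 0.0
```

```bash
python3 - <<'E'
from g import *
show()
a=eyes.capture("side")[155:315,240:400,::-1]; b=eyes.capture("top")[160:320,270:430,::-1]
a=cv2.resize(a,(400,400),interpolation=2); b=cv2.resize(b,(400,400),interpolation=2)
cv2.imwrite("pics/p5.png",np.hstack([a,b]))
E
```

```text
t 11.93 tcp [0.7142 0.0247 0.2166] tester [0.0178 0.1553] yaw [ 179.9859    0.1593 -164.0422] F [-0.8978  0.1768 -0.8213] Ftester [-0.4174 -0.8143] w 0.0006598894639820887
```

View pics/p5.png

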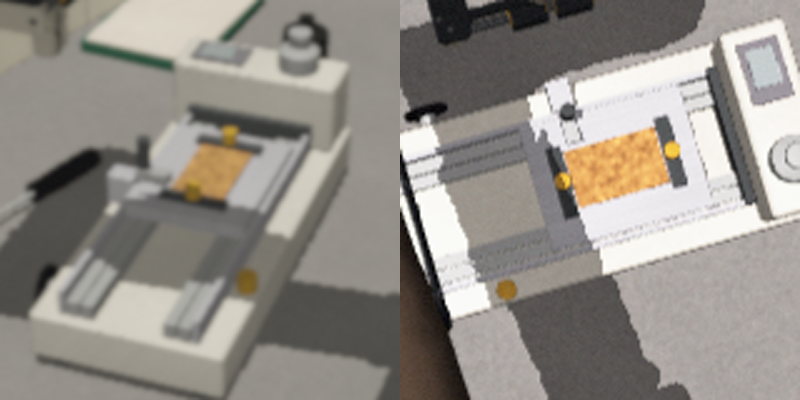

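The post is now at right-view (568,112), with the bar reaching over the carrier's edge to about (575,143). The carrier and bystanders are unmoved. One numeric check, then I hand in.

```bash
python3 - <<'E'
from g import *
p=onz("top",336.9,204.5,.138); q=p[:2]-O; print(q@X,q@Y,"travel",.0931-q@Y)
if .03<.0931-q@Y<.041: print(workorder.close_job())
E
```

```text
0.017358561035325768 0.05826032426800781 travel 0.03483967573199219
the job is handed in; nothing more can be done
None
```

The carrier is seated in its notches and lies flat, the keeper bolt was then pushed in to its stop over the carrier's edge, and the job was handed in at about 12 s.

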